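# Show the calligraphy pupil the next step

## Task

Show the pupil what to do next by pointing down with the fingertips, about 3 cm above each thing and touching nothing: first at the thickest brush on the rest, then at the deep well of the inkstone, then at the one practice square left blank, staying over each for at least a full second. Raise the hand well clear between them, so that it never comes down over another brush or a square with a ring, and finish still pointing at the blank square.

Things in the scene. Friction and masses are not known exactly. Their poses are not given: they have to be found in the camera images.
- brush_large_mid (a point): Middle of the thickest of three bamboo brushes, on its axis, 31 mm above the table, in any notch of a low wooden rest (160 x 118 mm, teeth 32 mm high). 270 mm long, handle 18 mm thick; hair head 62 mm long, 32 mm thick, at its +x end (top 47 mm above the table). Lies level: x runs along it to the hair, y across, z up. Any part of its length may be pointed at.
- brush_medium_mid (a point): Middle of the medium brush (250 mm long, handle 9 mm, head 13 mm thick), same axes, 26.5 mm above the table, in another notch, 45 mm from the next brush. Not to be pointed at.
- brush_small_mid (a point): Middle of the thinnest brush (235 mm long, handle 7 mm, head 8 mm thick), same axes, 25.5 mm above the table, in the remaining notch. Not to be pointed at.
- well (a point): Centre of the mouth of the inkstone's deep well, at rim height, 24 mm above the table. Pale-rimmed dark slab 150 x 100 x 24 mm with raised rim; the empty well is the trough across its +x end, 44 mm along x, 84 mm along y, floor 6 mm above the table; the rest is a gently sloping flat. x points from the flat to the well, z up. Stone and brush rest stand either side of the sheet, either way round.
- blank_square (a point): Centre, on the paper's surface (1.5 mm above the table), of the one blank 80 mm square on the practice sheet; the other five squares hold a brushed black ring. Axes as the sheet's.
- sheet: White practice sheet lying flat, 230 mm along its x, 280 mm along its y, 1.5 mm thick; origin under its centre. It bears 2 (along x) by 3 (along y) squares of 80 mm, centred on the sheet: square centres at x = -40, 40 mm and y = -80, 0, 80 mm.
- paperweight: Black bar paperweight 150 x 24 x 14 mm lying along the sheet's far (+x) margin. Origin at the centre of its underside. Leave alone.
- ink_bottle: Black plastic ink bottle with white cap, 68 mm thick, 170 mm tall, standing beyond the sheet on one side. Origin at the centre of its foot. Leave alone.
- water_bowl: Small white water bowl, 72 mm wide, 34 mm tall, standing beyond the sheet on the other side. Origin at the centre of its foot. Leave alone.
Mind the look-alikes: they are no part of the job. What is shaped like the part that bears well but red or turquoise is not meant.

How it is judged:
On the way, in this order (a step that is already met when the one before it is completed fails the run):
1. points at the thickest brush for 1 s: grasp point over its length, within 18 mm of its axis, 50 to 130 mm above the table (x of the grasp point in the frame of brush_large_mid between -0.14 and 0.14 m and y of the grasp point in the frame of brush_large_mid between -0.018 and 0.018 m and height (world z) of the grasp point between 0.05 and 0.13 m), for 1 s.
2. points at the inkstone's well for 1 s: grasp point within 28 mm of its centre along the stone and 45 mm across, 38 to 115 mm above the table (x of the grasp point in the frame of well between -0.028 and 0.028 m and y of the grasp point in the frame of well between -0.045 and 0.045 m and height (world z) of the grasp point between 0.038 and 0.115 m), for 1 s.
3. points at the blank square for 1 s: grasp point within 30 mm of its centre, 20 to 92 mm above the table (horizontal distance between the grasp point and blank_square below 0.03 m and height (world z) of the grasp point between 0.02 and 0.092 m), for 1 s.
At the end, for the whole second after the job is handed in: Still pointing at the blank square: grasp point (19 mm behind the tips) within 30 mm of its centre seen from above and 20 to 92 mm above the table; brushes, paperweight, bottle and bowl at rest within 8 mm of where they were (all of step 3 and distance of each of brush_large_mid, brush_medium_mid, brush_small_mid, ink_bottle, paperweight, water_bowl from where it was at the start of the episode below 0.008 m and linear speed of each of paperweight, ink_bottle, water_bowl below 0.02 m/s); the robot touches nothing.
It fails at once if the robot touches anything (over 0.5 N) (contact force between any of the arm, the fingers and anything else above 0.5 N).
It fails at once if a brush, the paperweight, the bottle or the bowl is moved or lifted (over 8 mm) (distance of any of brush_large_mid, brush_medium_mid, brush_small_mid, ink_bottle, paperweight, water_bowl from where it was at the start of the episode above 0.008 m).
It fails at once if the hand comes down over one of the other brushes (grasp point within 12 mm of its axis and under 95 mm above the table) ((x of the grasp point in the frame of brush_medium_mid between -0.11 and 0.11 m and y of the grasp point in the frame of brush_medium_mid between -0.012 and 0.012 m and height (world z) of the grasp point below 0.095 m) or (x of the grasp point in the frame of brush_small_mid between -0.11 and 0.11 m and y of the grasp point in the frame of brush_small_mid between -0.012 and 0.012 m and height (world z) of the grasp point below 0.095 m)).
It fails at once if the hand comes down over a square that has a ring (grasp point over the squares, under 60 mm above the table, over 58 mm from the blank square's centre) (x of the grasp point in the frame of sheet between -0.075 and 0.075 m and y of the grasp point in the frame of sheet between -0.115 and 0.115 m and height (world z) of the grasp point below 0.06 m and horizontal distance between the grasp point and blank_square above 0.058 m).
It also fails if it takes over 56 s, if anything falls off the work surface, if the arm or the gripper's body presses on something with over 40 N, if the wrist force passes 120 N, or if a joint passes its speed limit or range.

## Robot

A 7-joint arm with a two-finger parallel gripper is mounted at the origin on the work surface. World frame = base frame: x ahead of the robot, y to its left, z up, the work surface at z = 0. Lengths are in m, angles in rad, forces in N, time in s.
With the tool pointing down it reaches from about 0.4 to 0.85 m from the base axis. Payload 10.4 kg.
Tool frame: the origin (TCP) lies on the centre line of the jaws, within the pads' length; the fingertips stand 22 mm ahead of it and the grasp point (between the pads) lies 3 mm ahead of it; x points along the fingers, y is the direction in which the jaws open and shut, and the axes are right-handed (so a half turn about x gives the same grasp; the last joint's range is limited). The gripper opens to 87 mm and grips with 3 to 60 N. Pads are 19 mm wide; open, the fingers measure 117 mm over their backs; the gripper's body (75 mm by 190 mm) begins 51 mm behind the grasp point.
Start: joints at [1.279, 0.332, -0.065, 1.46, 0.022, 1.35, -0.088], TCP at [0.166, -0.603, 0.245] pointing down, gripper open.
Joint ranges: [-2.6, 2.6], [-0.5, 2.12], [-1.47, 1.34], [0.16, 2.42], [-1.27, 4.41], [0.06, 2.06], [-2.6, 2.6]. Speed limits (rad/s): [2.22, 2.22, 2.79, 2.79, 3.14, 3.14, 3.14].

## Interface

Orientations are given as a unit quaternion [x, y, z, w].
In Python, from bench import * gives the robot as it stands.
- The arm moves only by the tool arm_command, never from a script. Its argument "targets" is one flat list of numbers, 7 for each row, row after row: the turn, a rotation vector about the tool's x, y, z in units of 45 degrees (1.0 is 45 degrees), then the shift along the tool's x, y, z in units of 25 mm (1.0 is 25 mm), then the opening, from 0 (shut) to 1 (fully open). In form: [wx, wy, wz, tx, ty, tz, fingers, wx, wy, wz, tx, ty, tz, fingers, ...]. A call has 1 to 12 rows; each row shifts and turns the pose as measured when the row begins, along the tool's axes as they then stand; what a row does not reach is not made up. A row lasts 1/12 s, in which the tool goes at most 41.7 mm and 7.16 degrees, less where a joint would pass 70% of its speed; a pose out of reach is approached as far as the arm can. A call with a number of a shift or a turn outside -1 to 1 is refused whole. A call with a gripper value outside its range is refused whole. The fingers move at their own pace and stop on an object; "newtons" is the grip in N (left out, the last holds). Time passes only in rows, so rows that do not move let the fingers close. It gives the time, the measured TCP pose, the force and the opening at its end, in the units of the state.
- read_state(): the state, without advancing time (a new reading comes with each control period).
- camera(name): name is "side" or "top" or "wrist"; returns the picture (400x640x3 uint8, red, green, blue); there is no depth.
- calibration(name): a dict with "camera_matrix" (3x3 intrinsics, pixels), "R" (3x3) and "t" (3): a world point X has camera coordinates R X + t; the wrist camera has in their place "tool_from_camera" (4x4, takes a point from camera to tool coordinates, whose origin is the TCP and whose axes are the tool frame's). Camera axes: x right, y down, z forward; pixel columns grow to the right and rows downward; lengths in m; the calibration is good to about 2 mm. A picture is of the moment at which its call begins: read the wrist's pose just before it. calibration takes no time and is no camera call.
- close_job(): hands the job in, once; it reports no verdict.
The state is a dict: "time": time; "joint_positions": joint angles; "joint_vel": joint speeds; "joint_torque": joint torques, N m; "ee_pos": TCP position; "eef_rot": TCP orientation; "ft_force": force on the tool from outside, world axes, zero at the start; "torque": the same for the moment, N m; "width": finger opening in m.
Only numpy, scipy, OpenCV 4.12 (cv2) and the standard library are available. Lean on these libraries where they do the work, as an engineer would, in place of code of your own. Each camera call takes 0.05 s, during which the arm holds its last target.

## Working session

There is one attempt and no reset: what is moved stays moved. The work goes in short steps, Python scripts to look and compute and a tool call to move; the robot and the scene stay as the last step left them, time stands still between calls to the robot, and variables do not carry over. Pictures are saved under pics/ and viewed, and the job is handed in when it is done.

Besides the shell and the picture viewer there is one more tool, called after ">>>" as name(argument=value, ...) on one line, values as JSON. arm_command: Moves the arm, as the interface text tells. Shifts and turns lie within -1 to 1; 1 stands for 25 mm of shift or 45 degrees of turn. Its arguments: {"type":"object","properties":{"targets":{"type":"array","items":{"type":"number","minimum":-1,"maximum":1}},"newtons":{"type":"number"}},"required":["targets"]}

```bash
mkdir -p pics; python3 - <<'E'
from bench import *
import cv2
s=read_state();print(s)
for n in("top","side"):
    cv2.imwrite(f"pics/{n}0.png",camera(n)[:,:,::-1]);print(n,calibration(n))
print(calibration("wrist"))
E
```

```text
{'time': 0.0, 'joint_positions': array([ 1.27937511,  0.33284577, -0.06469856,  1.4609528 ,  0.02159816,
        1.34988838, -0.0884911 ]), 'joint_vel': array([-3.62244238e-05,  2.95512537e-06,  2.29083668e-04, -8.12700273e-05,
       -3.36946831e-04, -1.06615600e-03, -1.90081237e-03]), 'joint_torque': array([ 1.85419826e-04, -6.23265052e+01,  2.51021079e-02, -3.89904284e+01,
       -6.13128114e-02,  3.98947927e-02,  1.72598598e-04]), 'ee_pos': array([ 0.16589724, -0.60220906,  0.24376473]), 'eef_rot': array([-0.70063877, -0.0952532 ,  0.70081624, -0.0942801 ]), 'ft_force': array([ 0.17658819, -0.04287691, -0.44050698]), 'torque': array([-0.00269464, -0.07555855,  0.02227169]), 'width': 0.08715843936865811}
top {'camera_matrix': array([[385.49437843,   0.        , 320.19606172],
       [  0.        , 385.49437843, 193.25229366],
       [  0.        ,   0.        ,   1.        ]]), 'R': array([[-0.02583887, -0.99926181, -0.02842881],
       [-0.98001326,  0.03093189, -0.19651268],
       [ 0.19724697,  0.02278294, -0.98008906]]), 't': array([-0.00945301,  0.5127483 ,  1.10621345])}
si
[... 211 characters left out ...]
05,  0.02261841],
       [-0.08563412,  0.59521871, -0.79898779],
       [ 0.07646881, -0.79564163, -0.60092173]]), 't': array([0.50679018, 0.11648719, 1.00496713])}
{'camera_matrix': array([[350.81264183,   0.        , 323.98999506],
       [  0.        , 350.81264183, 196.83329353],
       [  0.        ,   0.        ,   1.        ]]), 'tool_from_camera': array([[ 4.57025437e-04, -2.71126828e-01,  9.62543523e-01,
        -1.39721012e-01],
       [ 9.99999866e-01, -1.10402887e-04, -5.05908095e-04,
        -2.00507466e-03],
       [ 2.43432840e-04,  9.62543626e-01,  2.71126741e-01,
        -7.50151538e-02],
       [ 0.00000000e+00,  0.00000000e+00,  0.00000000e+00,
         1.00000000e+00]])}
```

View pics/top0.png

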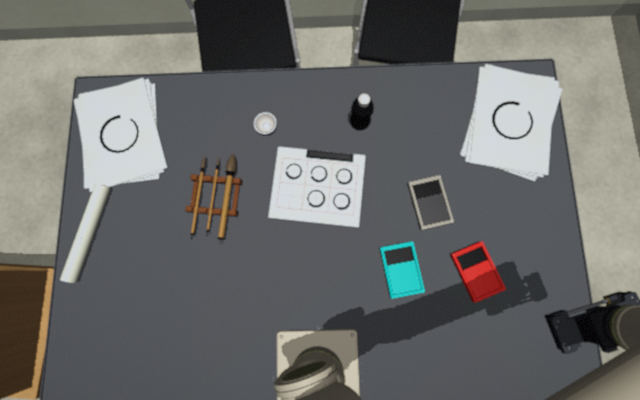

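View pics/side0.png

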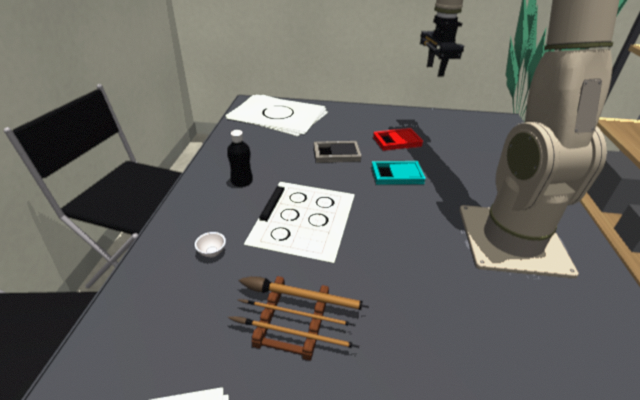

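```bash
cat > h.py <<'E'
from bench import *
import cv2,numpy as np
def pix2w(n,uv,z):
    c=calibration(n);K,R,t=map(np.array,(c["camera_matrix"],c["R"],c["t"]))
    d=R.T@np.linalg.inv(K)@np.array([uv[0],uv[1],1.]);o=-R.T@t
    return o+d*(z-o[2])/d[2]
def w2pix(n,X):
    c=calibration(n);p=c["camera_matrix"]@(c["R"]@np.array(X)+c["t"]);return p[:2]/p[2]
E
python3 - <<'E'
import cv2,numpy as np
a=cv2.imread("pics/top0.png")
def crop(x,y,w,h,s): return cv2.resize(a[y:y+h,x:x+w],None,fx=s,fy=s,interpolation=cv2.INTER_CUBIC)
cv2.imwrite("pics/c1.png",crop(180,140,200,110,4))
cv2.imwrite("pics/c2.png",crop(370,165,140,100,5.5))
E
```

```text
(no output)
```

View pics/c1.png

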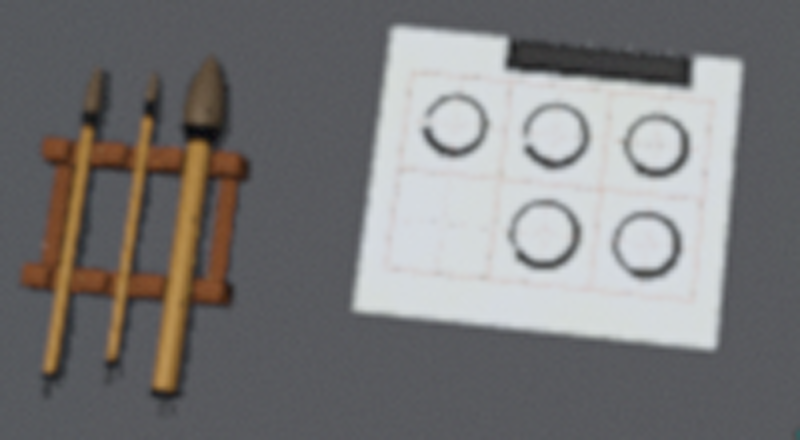

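View pics/c2.png

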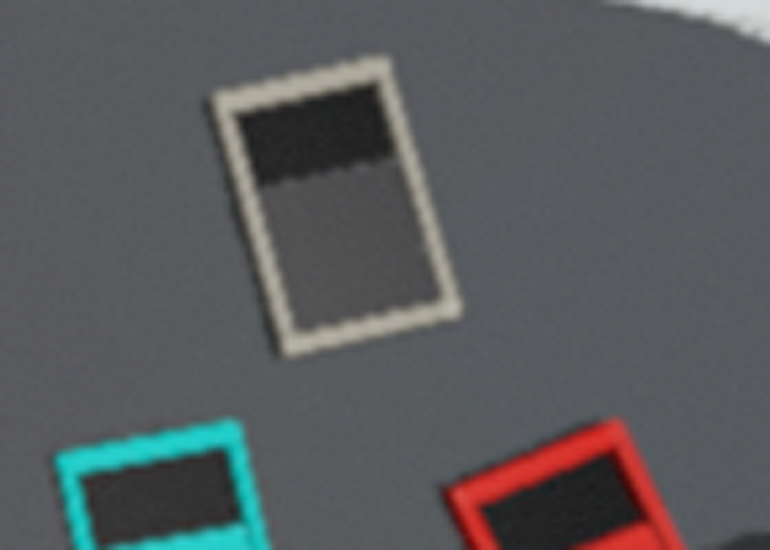

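```bash
python3 - <<'E'
from h import *
np.set_printoptions(precision=4,suppress=True)
A=lambda u,v:(u/4+180-.375,v/4+140-.375)
B=lambda u,v:(u/5.5+370-.41,v/5.5+165-.41)
print("sheet");S=[pix2w("top",A(*p),.0015)[:2] for p in((388,25),(745,60),(718,350),(352,312))]
print(np.array(S),[np.linalg.norm(S[i]-S[i-1]) for i in range(4)])
bq=[pix2w("top",A(*p),.0015)[:2] for p in((402,170),(498,182),(490,278),(388,270),(444,224))];print("blank",np.array(bq),np.mean(bq[:4],0))
c=np.mean(S,0);ux=(S[0]-S[3]+S[1]-S[2]);ux/=np.linalg.norm(ux);uy=np.array([-ux[1],ux[0]]);print("ctr",c,ux,"blank",c-.04*ux+.08*uy)
print("brushes")
for nm,z,t,h in(("L",.031,(166,390),(208,55)),("M/S left",.026,(49,374),(98,68)),("mid",.026,(112,361),(153,70))):
    a,b=pix2w("top",A(*t),z)[:2],pix2w("top",A(*h),z)[:2];print(nm,a,b,np.linalg.norm(b-a),(a+b)/2)
print("stone");T=[pix2w("top",B(*p),.024)[:2] for p in((210,92),(388,57),(463,310),(287,355))]
print([np.linalg.norm(T[i]-T[i-1]) for i in range(4)])
c=np.mean(T,0);ux=(T[0]-T[3]+T[1]-T[2]);ux/=np.linalg.norm(ux);print("c",c,ux,"well",c+.045*ux)
print("mouth",pix2w("top",B(318,135),.024))
E
```

```text
sheet
[[ 0.6822  0.1133]
 [ 0.643  -0.1717]
 [ 0.4124 -0.1397]
 [ 0.4502  0.1422]] [np.float64(0.23382723770601183), np.float64(0.2877198714838588), np.float64(0.2327827896076196), np.float64(0.28441322199139035)]
blank [[0.562  0.1027]
 [0.5499 0.0269]
 [0.4736 0.0345]
 [0.4823 0.114 ]
 [0.5175 0.0699]] [0.517  0.0695]
ctr [ 0.547 -0.014] [ 0.9915 -0.1304] blank [0.5177 0.0706]
brushes
L [0.3911 0.2777] [0.6527 0.2511] 0.26289354938033166 [0.5219 0.2644]
M/S left [0.4062 0.3688] [0.6466 0.3395] 0.2421554396533133 [0.5264 0.3541]
mid [0.4147 0.3209] [0.6435 0.2957] 0.23012317668357887 [0.5291 0.3083]
stone
[np.float64(0.15126324586011128), np.float64(0.10161902306865828), np.float64(0.14580343013606434), np.float64(0.0995512354499918)]
c [ 0.4822 -0.3584] [0.9797 0.2005] well [ 0.5263 -0.3494]
mouth [ 0.5201 -0.3513  0.024 ]
```

```bash
cat >> h.py <<'E'
from scipy.spatial.transform import Rotation as Ro
def go(x,y,z):
    s=read_state();R=Ro.from_quat(s["eef_rot"]).as_matrix();d=np.array([x,y,z])-s["ee_pos"]
    dn=np.array([0,0,-1.]);w=np.cross(R[:,0],dn)
    print("t",s["time"],"pos",s["ee_pos"].round(4),"q",s["joint_positions"].round(2),"w",s["width"])
    print("shift units",(R.T@d/.025).round(2),"tilt-fix units",(R.T@w/np.radians(45)).round(3),"F",s["ft_force"].round(2))
E
python3 - <<'E'
from h import *
s=read_state();R=Ro.from_quat(s["eef_rot"]).as_matrix();print(R.round(3))
go(.45,-.30,.25);go(.52,.264,.25)
a=camera("side")[:,:,::-1].copy()
for X in((.4,.2768,.031),(.522,.2644,.031),(.64,.2525,.031),(.526,-.349,.024),(.5175,.070,.0015)):
    p=w2pix("side",X);print(p);cv2.circle(a,tuple(int(round(v)) for v in p),2,(0,255,0),-1)
cv2.imwrite("pics/s1.png",a)
print("bottle",pix2w("top",(360,126),0),pix2w("side",(241,183),0))
E
```

```text
[[-0.     0.266 -0.964]
 [ 0.001 -0.964 -0.266]
 [-1.    -0.001  0.   ]]
t 0.1 pos [ 0.1659 -0.6023  0.2438] q [ 1.28  0.33 -0.06  1.46  0.02  1.35 -0.09] w 0.08722283872021178
shift units [ -0.24  -8.64 -14.17] tilt-fix units [-0.     0.     0.002] F [0.18 0.59 0.41]
t 0.1 pos [ 0.1659 -0.6023  0.2438] q [ 1.28  0.33 -0.06  1.46  0.02  1.35 -0.09] w 0.08722283872021178
shift units [ -0.21 -29.64 -22.86] tilt-fix units [-0.     0.     0.002] F [0.18 0.59 0.41]
[354.03805374 302.09734165]
[296.20548695 291.08107925]
[242.78894824 280.9417652 ]
[322.74122577 147.88632428]
[309.663072   238.15684913]
bottle [ 0.74051523 -0.15763565  0.        ] [ 0.75424127 -0.14302604  0.        ]
```

View pics/s1.png

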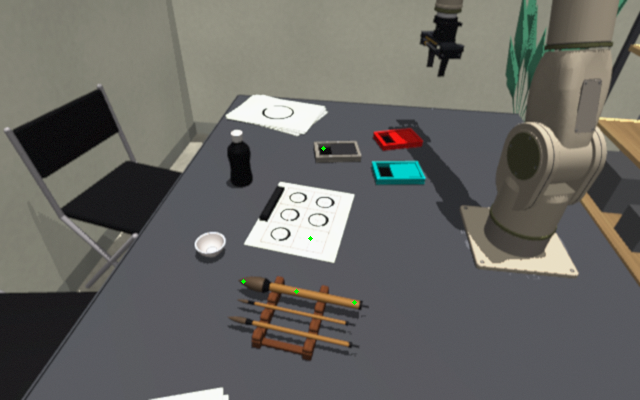

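The top and side views agree on three candidate stones:
- **Pale-rimmed:** well at top-view pixel (427,187). It fits the description.
- **Turquoise:** around (400,255), a look-alike.
- **Red:** around (475,255), a look-alike.

The thickest brush runs from (222,237) to (232,154). The blank square is at (291,196). The green marks projected into the side view fall on the brush, the well and the blank square. I'm moving to the brush now, staying high.

>>> arm_command(targets=[0,0,0,0,-0.6,-1,0.2,0,0,0,0,-0.6,-1,0.2,0,0,0,0,-0.6,-1,0.2,0,0,0,0,-0.6,-1,0.2,0,0,0,0,-0.6,-1,0.2,0,0,0,0,-0.6,-1,0.2,0,0,0,0,-0.6,-1,0.2,0,0,0,0,-0.6,-1,0.2,0,0,0,0,-0.6,-1,0.2,0,0,0,0,-0.6,-1,0.2,0,0,0,0,-0.6,-1,0.2,0,0,0,0,-0.6,-1,0.2])

```text
time: 1.15
ee_pos: [0.4101, -0.3425, 0.2395]
eef_rot: [-0.699, -0.091, 0.704, -0.088]
ft_force: [0.6, -1.0, 0.3]
width: 0.0198
```

```bash
python3 -c "
from h import *
go(.52,.264,.25)"
```

```text
t 1.15 pos [ 0.4101 -0.3425  0.2395] q [ 0.89  0.16 -0.31  1.69  0.05  1.31 -0.75] w 0.01978657907472156
shift units [ -0.37 -22.37 -10.37] tilt-fix units [0.    0.008 0.007] F [ 0.58 -0.97  0.3 ]
```

>>> arm_command(targets=[0,0,0,-0.05,-1,-0.46,0.2,0,0,0,-0.05,-1,-0.46,0.2,0,0,0,-0.05,-1,-0.46,0.2,0,0,0,-0.05,-1,-0.46,0.2,0,0,0,-0.05,-1,-0.46,0.2,0,0,0,-0.05,-1,-0.46,0.2,0,0,0,-0.05,-1,-0.46,0.2,0,0,0,-0.05,-1,-0.46,0.2,0,0,0,-0.05,-1,-0.46,0.2,0,0,0,-0.05,-1,-0.46,0.2,0,0,0,-0.05,-1,-0.46,0.2,0,0,0,-0.05,-1,-0.46,0.2])

```text
time: 2.15
ee_pos: [0.4693, -0.0, 0.2537]
eef_rot: [-0.698, -0.092, 0.705, -0.089]
ft_force: [0.2, 0.1, 0.5]
width: 0.0177
```

```bash
python3 -c "
from h import *
go(.52,.264,.25)"
```

```text
t 2.15 pos [ 0.4693 -0.      0.2537] q [ 0.54  0.02 -0.63  1.8   0.01  1.33 -1.41] w 0.017671714268004096
shift units [ 0.17 -9.7  -4.64] tilt-fix units [0.    0.011 0.008] F [0.17 0.11 0.53]
```

>>> arm_command(targets=[0,0,0,0,-0.96,-0.46,0.2,0,0,0,0,-0.96,-0.46,0.2,0,0,0,0,-0.96,-0.46,0.2,0,0,0,0,-0.96,-0.46,0.2,0,0,0,0,-0.96,-0.46,0.2,0,0,0,0,-0.96,-0.46,0.2,0,0,0,0,-0.96,-0.46,0.2,0,0,0,0,-0.9,-0.46,0.2,0,0,0,0,-0.5,-0.2,0.2,0,0,0,0,0,0,0.2])

```text
time: 2.98
ee_pos: [0.5101, 0.2377, 0.2532]
eef_rot: [-0.697, -0.095, 0.705, -0.09]
ft_force: [-0.2, -0.4, -0.2]
width: 0.0172
```

```bash
python3 -c "
from h import *
go(.52,.2645,.25);go(.52,.2645,.095)"
```

```text
t 2.9833 pos [0.5101 0.2377 0.2532] q [ 0.16  0.29 -0.81  1.58  0.2   1.37 -1.97] w 0.017234699683723206
shift units [ 0.13 -0.93 -0.66] tilt-fix units [-0.     0.012  0.01 ] F [-0.15 -0.45 -0.15]
t 2.9833 pos [0.5101 0.2377 0.2532] q [ 0.16  0.29 -0.81  1.58  0.2   1.37 -1.97] w 0.017234699683723206
shift units [ 6.33 -0.88 -0.72] tilt-fix units [-0.     0.012  0.01 ] F [-0.15 -0.45 -0.15]
```

Next I'm centring over the brush, removing the small tilt and going down part of the way.

>>> arm_command(targets=[0,0.01,0.01,0,-0.6,-0.4,0.2,0,0,0,0,-0.35,-0.3,0.2,0,0,0,0,0,0,0.2,0,0,0,0.8,0,0,0.2,0,0,0,0.8,0,0,0.2,0,0,0,0.8,0,0,0.2,0,0,0,0.8,0,0,0.2,0,0,0,0,0,0,0.2])

```text
time: 3.65
ee_pos: [0.5227, 0.2592, 0.1704]
eef_rot: [-0.7, -0.09, 0.702, -0.092]
ft_force: [-0.4, -0.4, -1.2]
width: 0.0175
```

```bash
python3 -c "
from h import *
go(.52,.2645,.095)"
```

```text
t 3.65 pos [0.5227 0.2592 0.1704] q [ 0.09  0.4  -0.78  1.63  0.3   1.23 -2.07] w 0.017487295044169262
shift units [ 3.02 -0.24  0.04] tilt-fix units [ 0.     0.003 -0.003] F [-0.41 -0.44 -1.18]
```

>>> arm_command(targets=[0,0,0,0,-0.25,0,0.2,0,0,0,0.7,0,0,0.2,0,0,0,0.7,0,0,0.2,0,0,0,0.7,0,0,0.2,0,0,0,0.5,0,0,0.2,0,0,0,0.3,0,0,0.2,0,0,0,0,0,0,0.2])

```text
time: 4.23
ee_pos: [0.5248, 0.264, 0.103]
eef_rot: [0.703, 0.088, -0.7, 0.09]
ft_force: [-0.0, -0.5, 0.5]
width: 0.0173
```

```bash
python3 - <<'E'
from h import *
go(.52,.2645,.095)
cv2.imwrite("pics/w1.png",camera("wrist")[:,:,::-1]);cv2.imwrite("pics/s2.png",cv2.resize(camera("side")[200:400,180:440,::-1],None,fx=3,fy=3))
E
```

```text
t 4.2333 pos [0.5248 0.264  0.103 ] q [ 0.06  0.48 -0.75  1.7   0.36  1.11 -2.12] w 0.017344469370259494
shift units [ 0.32 -0.07  0.18] tilt-fix units [-0.    -0.006 -0.003] F [-0.01 -0.5   0.46]
```

View pics/w1.png

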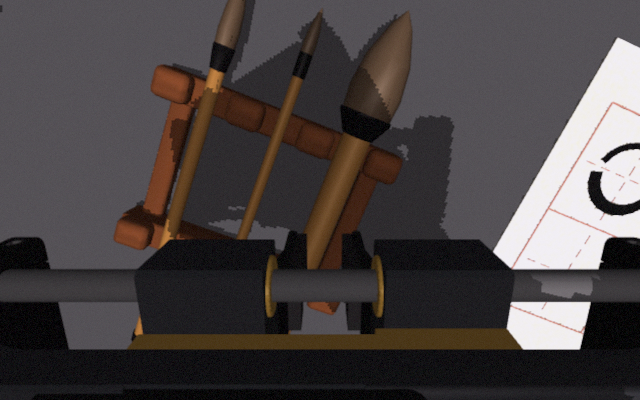

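View pics/s2.png

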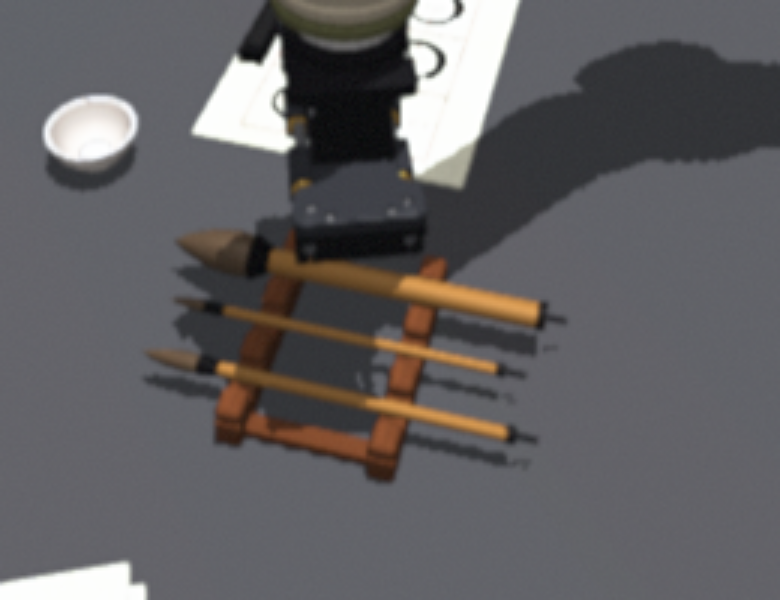

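The wrist view shows the fingers straddling the thick brush: handle at (335,200), gripper centre at column 324. I'm lowering slightly and holding.

>>> arm_command(targets=[0,0,0,0.35,0,0,0.2,0,0,0,0,0,0,0.2,0,0,0,0,0,0,0.2,0,0,0,0,0,0,0.2,0,0,0,0,0,0,0.2,0,0,0,0,0,0,0.2,0,0,0,0,0,0,0.2,0,0,0,0,0,0,0.2,0,0,0,0,0,0,0.2,0,0,0,0,0,0,0.2,0,0,0,0,0,0,0.2,0,0,0,0,0,0,0.2])

```text
time: 5.33
ee_pos: [0.5272, 0.2656, 0.0988]
eef_rot: [0.706, 0.089, -0.697, 0.089]
ft_force: [-0.1, 0.6, -0.4]
width: 0.0176
```

>>> arm_command(targets=[0,0,0,0,0,0,0.2,0,0,0,0,0,0,0.2,0,0,0,0,0,0,0.2,0,0,0,0,0,0,0.2,0,0,0,0,0,0,0.2,0,0,0,0,0,0,0.2])

```text
time: 5.83
ee_pos: [0.5272, 0.2656, 0.0987]
eef_rot: [0.706, 0.089, -0.697, 0.089]
ft_force: [1.2, 0.1, 0.3]
width: 0.017
```

```bash
python3 - <<'E'
from h import *
go(.52,.2645,.095);go(.525,.264,.25);go(.522,-.35,.25)
E
```

```text
t 5.8333 pos [0.5272 0.2656 0.0987] q [ 0.05  0.48 -0.75  1.7   0.37  1.1  -2.13] w 0.017020078161023983
shift units [ 0.15 -0.03  0.29] tilt-fix units [ 0.    -0.015 -0.002] F [1.23 0.07 0.27]
t 5.8333 pos [0.5272 0.2656 0.0987] q [ 0.05  0.48 -0.75  1.7   0.37  1.1  -2.13] w 0.017020078161023983
shift units [-6.05  0.05  0.03] tilt-fix units [ 0.    -0.015 -0.002] F [1.23 0.07 0.27]
t 5.8333 pos [0.5272 0.2656 0.0987] q [ 0.05  0.48 -0.75  1.7   0.37  1.1  -2.13] w 0.017020078161023983
shift units [-6.09 23.8   6.28] tilt-fix units [ 0.    -0.015 -0.002] F [1.23 0.07 0.27]
```

>>> arm_command(targets=[0,-0.015,0,-1,0,0,0.2,0,0,0,-1,0,0,0.2,0,0,0,-1,0,0,0.2,0,0,0,-1,0,0,0.2,0,0,0,-1,0,0,0.2,0,0,0,-1,0,0,0.2,0,0,0,-0.3,0,0,0.2,0,0,0,0,0,0,0.2])

```text
time: 6.5
ee_pos: [0.5255, 0.2653, 0.2616]
eef_rot: [-0.7, -0.089, 0.703, -0.09]
ft_force: [0.6, 0.6, 0.1]
width: 0.0175
```

>>> arm_command(targets=[0,0,0,0,1,0.26,0.2,0,0,0,0,1,0.26,0.2,0,0,0,0,1,0.26,0.2,0,0,0,0,1,0.26,0.2,0,0,0,0,1,0.26,0.2,0,0,0,0,1,0.26,0.2,0,0,0,0,1,0.26,0.2,0,0,0,0,1,0.26,0.2,0,0,0,0,1,0.26,0.2,0,0,0,0,1,0.26,0.2,0,0,0,0,1,0.26,0.2,0,0,0,0,1,0.26,0.2])

```text
time: 7.5
ee_pos: [0.52, -0.0528, 0.2482]
eef_rot: [-0.694, -0.094, 0.707, -0.092]
ft_force: [1.4, -0.4, 0.6]
width: 0.0174
```

```bash
python3 - <<'E'
from h import *
go(.522,-.35,.25)
E
```

```text
t 7.5 pos [ 0.52   -0.0528  0.2482] q [ 0.6   0.17 -0.64  1.68  0.1   1.34 -1.37] w 0.01743895951512485
shift units [-0.07 11.5   3.03] tilt-fix units [-0.     0.023  0.006] F [ 1.42 -0.38  0.58]
```

>>> arm_command(targets=[0,0.02,0,0,1,0.26,0.2,0,0,0,0,1,0.26,0.2,0,0,0,0,1,0.26,0.2,0,0,0,0,1,0.26,0.2,0,0,0,0,1,0.26,0.2,0,0,0,0,1,0.26,0.2,0,0,0,0,1,0.26,0.2,0,0,0,0,1,0.26,0.2,0,0,0,0,1,0.26,0.2,0,0,0,0,0.6,0.2,0.2,0,0,0,0,0,0,0.2])

```text
time: 8.42
ee_pos: [0.512, -0.3197, 0.2308]
eef_rot: [-0.694, -0.094, 0.708, -0.087]
ft_force: [-0.3, 0.1, -0.7]
width: 0.0172
```

```bash
python3 - <<'E'
from h import *
go(.522,-.35,.25)
E
```

```text
t 8.4167 pos [ 0.512  -0.3197  0.2308] q [ 0.85  0.35 -0.46  1.5   0.16  1.35 -0.95] w 0.017159276356648677
shift units [-0.79  1.26 -0.07] tilt-fix units [0.    0.023 0.016] F [-0.26  0.12 -0.72]
```

>>> arm_command(targets=[0,0.02,0.016,0,0.7,-0.1,0.2,0,0,0,0,0.55,-0.1,0.2,0,0,0,0,0,0,0.2,0,0,0,0.8,0,0,0.2,0,0,0,0.8,0,0,0.2,0,0,0,0.8,0,0,0.2,0,0,0,0.6,0,0,0.2,0,0,0,0,0,0,0.2])

```text
time: 9.08
ee_pos: [0.5286, -0.3446, 0.1507]
eef_rot: [0.702, 0.093, -0.7, 0.093]
ft_force: [-0.4, 0.5, 0.4]
width: 0.0173
```

```bash
python3 - <<'E'
from h import *
go(.522,-.35,.076)
E
```

```text
t 9.0833 pos [ 0.5286 -0.3446  0.1507] q [ 0.85  0.45 -0.45  1.54  0.2   1.2  -0.94] w 0.01733112384725136
shift units [2.99 0.14 0.32] tilt-fix units [-0.    -0.005 -0.001] F [-0.4   0.52  0.42]
```

>>> arm_command(targets=[0,-0.005,0,0.6,0.15,0.35,0.2,0,0,0,0.7,0,0,0.2,0,0,0,0.7,0,0,0.2,0,0,0,0.5,0,0.1,0.2,0,0,0,0.3,0,0,0.2,0,0,0,0,0,0,0.2])

```text
time: 9.58
ee_pos: [0.5221, -0.3471, 0.0821]
eef_rot: [0.703, 0.094, -0.699, 0.096]
ft_force: [-0.5, -0.6, -0.1]
width: 0.0176
```

```bash
python3 - <<'E'
from h import *
go(.522,-.35,.076)
cv2.imwrite("pics/w2.png",camera("wrist")[:,:,::-1]);cv2.imwrite("pics/s3.png",cv2.resize(camera("side")[80:240,200:460,::-1],None,fx=3,fy=3))
E
```

```text
t 9.5833 pos [ 0.5221 -0.3471  0.0821] q [ 0.85  0.5  -0.43  1.62  0.23  1.07 -0.95] w 0.017618548625242307
shift units [0.24 0.11 0.03] tilt-fix units [ 0.    -0.006 -0.004] F [-0.53 -0.55 -0.1 ]
```

View pics/w2.png

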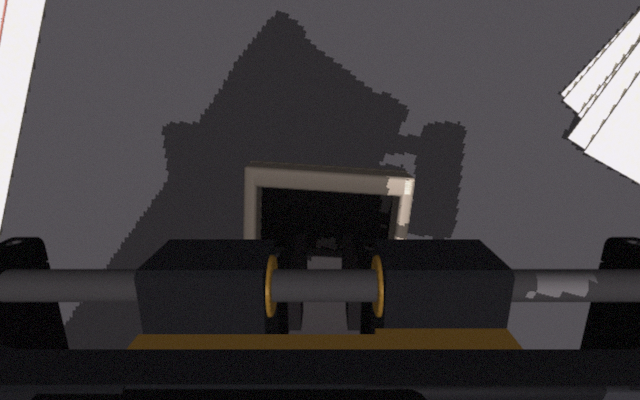

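View pics/s3.png

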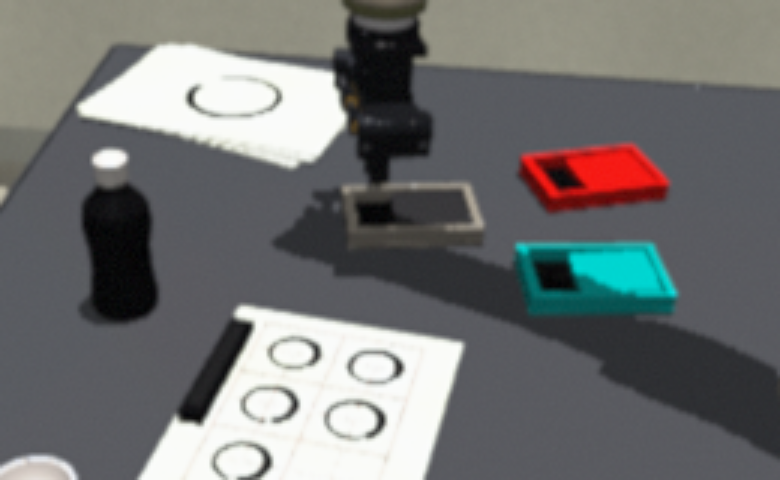

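```bash
python3 - <<'E'
from h import *
s=read_state();c=calibration("wrist");T=c["tool_from_camera"];R=Ro.from_quat(s["eef_rot"]).as_matrix()
def wp(u,v,z):
    d=R@T[:3,:3]@np.linalg.inv(c["camera_matrix"])@[u,v,1];o=R@T[:3,3]+s["ee_pos"];return (o+d*(z-o[2])/d[2])
a,b=wp(262,187,.024),wp(394,194,.024);print(a,b,np.linalg.norm(a-b))
e=(b-a)/np.linalg.norm(b-a);x=np.array([-e[1],e[0],0]);print("well",(a+b)/2-.022*(-x if x[0]<0 else x))
E
```

```text
[ 0.53701751 -0.30416266  0.024     ] [ 0.55346916 -0.38016145  0.024     ] 0.07775907561801033
well [ 0.52374136 -0.34681665  0.024     ]
```

>>> arm_command(targets=[0,0,0,0.25,0.1,0,0.2,0,0,0,0,0,0,0.2,0,0,0,0,0,0,0.2,0,0,0,0,0,0,0.2,0,0,0,0,0,0,0.2,0,0,0,0,0,0,0.2,0,0,0,0,0,0,0.2,0,0,0,0,0,0,0.2,0,0,0,0,0,0,0.2,0,0,0,0,0,0,0.2,0,0,0,0,0,0,0.2,0,0,0,0,0,0,0.2])

```text
time: 10.68
ee_pos: [0.5259, -0.3515, 0.0813]
eef_rot: [0.705, 0.092, -0.696, 0.098]
ft_force: [0.6, -0.1, 0.2]
width: 0.0171
```

The wrist view puts the well at (0.524, -0.347), within 5 mm of where I'm pointing. I'll hold half a second more, then rise.

>>> arm_command(targets=[0,0,0,0,0,0,0.2,0,0,0,0,0,0,0.2,0,0,0,0,0,0,0.2,0,0,0,0,0,0,0.2,0,0,0,0,0,0,0.2,0,0,0,0,0,0,0.2])

```text
time: 11.18
ee_pos: [0.5259, -0.3514, 0.0812]
eef_rot: [0.705, 0.092, -0.697, 0.098]
ft_force: [-0.9, 0.2, -0.3]
width: 0.0171
```

>>> arm_command(targets=[0,-0.01,0,-1,0,0,0.2,0,0,0,-1,0,0,0.2,0,0,0,-1,0,0,0.2,0,0,0,-1,0,0,0.2,0,0,0,-1,0,0,0.2,0,0,0,-1,0,0,0.2,0,0,0,-0.6,0,0,0.2,0,0,0,0,0,0,0.2])

```text
time: 11.85
ee_pos: [0.5236, -0.349, 0.2518]
eef_rot: [0.701, 0.093, -0.701, 0.097]
ft_force: [0.1, 0.2, -0.6]
width: 0.0176
```

```bash
python3 - <<'E'
from h import *
go(.5175,.070,.25)
E
```

```text
t 11.85 pos [ 0.5236 -0.349   0.2518] q [ 0.86  0.37 -0.45  1.42  0.17  1.38 -0.9 ] w 0.017550027787225357
shift units [ -0.02 -16.22  -4.23] tilt-fix units [ 0.     0.001 -0.007] F [ 0.13  0.23 -0.64]
```

>>> arm_command(targets=[0,0,0,0,-1,-0.26,0.2,0,0,0,0,-1,-0.26,0.2,0,0,0,0,-1,-0.26,0.2,0,0,0,0,-1,-0.26,0.2,0,0,0,0,-1,-0.26,0.2,0,0,0,0,-1,-0.26,0.2,0,0,0,0,-1,-0.26,0.2,0,0,0,0,-1,-0.26,0.2,0,0,0,0,-1,-0.26,0.2,0,0,0,0,-1,-0.26,0.2,0,0,0,0,-1,-0.26,0.2,0,0,0,0,-1,-0.26,0.2])

```text
time: 12.85
ee_pos: [0.5153, -0.033, 0.24]
eef_rot: [-0.699, -0.088, 0.704, -0.093]
ft_force: [-0.2, 0.1, -0.4]
width: 0.0176
```

```bash
python3 - <<'E'
from h import *
go(.5175,.070,.25)
E
```

```text
t 12.85 pos [ 0.5153 -0.033   0.24  ] q [ 0.58  0.15 -0.66  1.72  0.1   1.31 -1.42] w 0.01759223669295877
shift units [-0.43 -3.96 -1.13] tilt-fix units [-0.     0.01  -0.007] F [-0.21  0.14 -0.42]
```

>>> arm_command(targets=[0,0.01,0,-0.1,-1,-0.28,0.2,0,0,0,-0.1,-1,-0.28,0.2,0,0,0,-0.1,-1,-0.28,0.2,0,0,0,-0.1,-0.7,-0.2,0.2,0,0,0,0,0,0,0.2,0,0,0,0,0,0,0.2])

```text
time: 13.35
ee_pos: [0.5133, 0.0744, 0.2451]
eef_rot: [-0.7, -0.093, 0.702, -0.095]
ft_force: [-1.1, -0.1, -0.3]
width: 0.0174
```

```bash
python3 - <<'E'
from h import *
go(.5175,.070,.25)
E
```

```text
t 13.35 pos [0.5133 0.0744 0.2451] q [ 0.44  0.16 -0.74  1.7   0.12  1.32 -1.63] w 0.017409476563097357
shift units [-0.2   0.21 -0.12] tilt-fix units [-0.     0.005 -0.004] F [-1.1  -0.12 -0.35]
```

>>> arm_command(targets=[0,0,0,0.7,0.2,0,0.2,0,0,0,0.8,0,0,0.2,0,0,0,0.8,0,0,0.2,0,0,0,0.8,0,0,0.2,0,0,0,0.8,0,0,0.2,0,0,0,0.5,0,0,0.2,0,0,0,0,0,0,0.2])

```text
time: 13.93
ee_pos: [0.5139, 0.0614, 0.1273]
eef_rot: [-0.7, -0.09, 0.703, -0.094]
ft_force: [-0.0, -1.1, -0.1]
width: 0.0171
```

```bash
python3 - <<'E'
from h import *
go(.5175,.070,.057)
cv2.imwrite("pics/w3.png",camera("wrist")[:,:,::-1])
s=read_state();c=calibration("wrist");T=c["tool_from_camera"];R=Ro.from_quat(s["eef_rot"]).as_matrix()
p=T[:3,:3].T@(R.T@(np.array([.5175,.07,.0015])-s["ee_pos"])-T[:3,3]);q=c["camera_matrix"]@p;print("expected blank pix",q[:2]/q[2])
E
```

```text
t 13.9333 pos [0.5139 0.0614 0.1273] q [ 0.42  0.28 -0.71  1.85  0.21  1.09 -1.68] w 0.017108192311150818
shift units [ 2.81 -0.31 -0.24] tilt-fix units [ 0.     0.007 -0.006] F [-0.03 -1.08 -0.06]
expected blank pix [316.28295588 189.34705688]
```

View pics/w3.png

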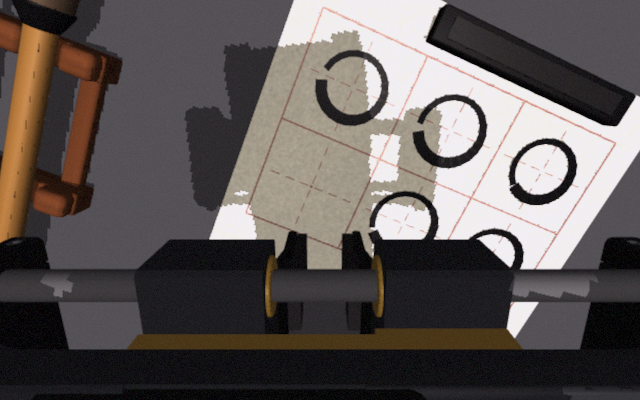

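The blank square's printed cross is at (315,187), against a predicted (316,189), so the position holds. I'm going down to pointing height.

>>> arm_command(targets=[0,0,0,0.3,-0.33,-0.15,0.2,0,0,0,0.7,0,0,0.2,0,0,0,0.7,0,0,0.2,0,0,0,0.5,0,0,0.2,0,0,0,0.3,0,0,0.2,0,0,0,0,0,0,0.2])

```text
time: 14.48
ee_pos: [0.5192, 0.0665, 0.068]
eef_rot: [0.702, 0.087, -0.701, 0.092]
ft_force: [-0.1, -0.1, 0.9]
width: 0.0172
```

```bash
python3 - <<'E'
from h import *
go(.5175,.070,.057)
E
```

```text
t 14.4833 pos [0.5192 0.0665 0.068 ] q [ 0.38  0.37 -0.68  1.89  0.29  0.98 -1.76] w 0.017216212851374618
shift units [ 0.44 -0.16  0.03] tilt-fix units [ 0.    -0.002 -0.01 ] F [-0.09 -0.05  0.92]
```

>>> arm_command(targets=[0,0,0,0.45,-0.1,0,0.2,0,0,0,0,0,0,0.2,0,0,0,0,0,0,0.2,0,0,0,0,0,0,0.2,0,0,0,0,0,0,0.2,0,0,0,0,0,0,0.2,0,0,0,0,0,0,0.2,0,0,0,0,0,0,0.2,0,0,0,0,0,0,0.2,0,0,0,0,0,0,0.2,0,0,0,0,0,0,0.2,0,0,0,0,0,0,0.2])

```text
time: 15.48
ee_pos: [0.521, 0.0689, 0.0594]
eef_rot: [0.704, 0.086, -0.699, 0.092]
ft_force: [0.6, -0.5, -0.6]
width: 0.0175
```

>>> arm_command(targets=[0,0,0,0,0,0,0.2,0,0,0,0,0,0,0.2,0,0,0,0,0,0,0.2,0,0,0,0,0,0,0.2,0,0,0,0,0,0,0.2,0,0,0,0,0,0,0.2,0,0,0,0,0,0,0.2,0,0,0,0,0,0,0.2])

```text
time: 16.15
ee_pos: [0.5209, 0.0688, 0.0593]
eef_rot: [0.704, 0.086, -0.699, 0.092]
ft_force: [-0.5, -0.8, 0.4]
width: 0.0173
```

```bash
python3 - <<'E'
from h import *
go(.5175,.070,.057)
cv2.imwrite("pics/t9.png",camera("top")[:,:,::-1])
cv2.imwrite("pics/s9.png",camera("side")[:,:,::-1])
E
```

```text
t 16.15 pos [0.5209 0.0688 0.0593] q [ 0.37  0.38 -0.68  1.89  0.3   0.96 -1.77] w 0.01731141973743977
shift units [ 0.09 -0.08  0.12] tilt-fix units [-0.    -0.008 -0.012] F [-0.52 -0.82  0.43]
```

View pics/s9.png

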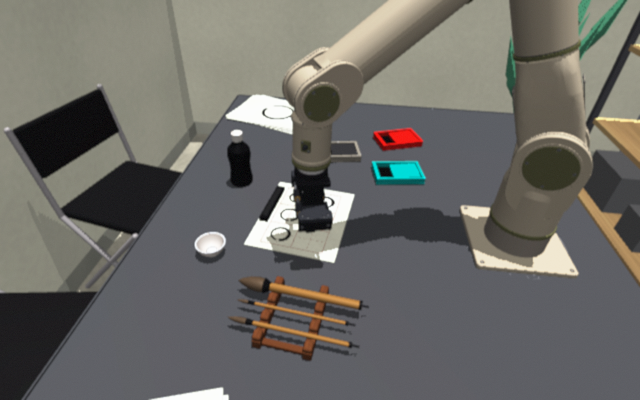

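The side view shows the hand over the blank square at about (312,225). The brushes, bowl (210,243), bottle (239,160) and paperweight sit where they did at the start.

```bash
python3 -c "
from bench import *
print(close_job())
print(read_state()['ee_pos'])"
```

```text
the job is handed in; nothing more can be done
None
the job is handed in; nothing more can be done
```

The hand pointed at the thickest brush, then the pale inkstone's well, then the blank square. It stayed about 1.5 s over each and rose to about 0.25 m between them. I handed the job in at 16.2 s, still pointing at the blank square; no verdict was reported.

| Target | Offset of the hand from the measured centre or axis | Fingertip height above it |
|---|---|---|
| Thickest brush | about 2 mm from its axis | about 37 mm above the handle |
| Inkstone well | within 5 mm (two camera estimates) | about 35 mm above the rim |
| Blank square | about 4 mm | about 36 mm above the paper |

- **Heights:** all three are a few millimetres over the 3 cm asked, but inside the judged ranges.
- **Positions:** marks from the top camera fell on all three targets in the side view. The wrist camera agreed within 2 pixels on the blank square and a few millimetres on the well.
- **Contact:** in the last side view everything looked where it started. I did not examine the final top view. The wrist force read only noise of about 1 N, which is above the 0.5 N limit, so "touched nothing" rests on the clearances and pictures.

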